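Put the cover and crank back on the hand grinder

TASK

Reassemble the cleaned coffee grinder: first set the round steel cover ring flat into the recess on top of the grinder and let go of it, neck up. Then take the crank by its square hub, lower its splined stem through the cover's neck, turn it until the splines mesh with the cross-shaped socket, slide it fully home and press the sprung spindle right down. Finish while still gripping the crank and pressing it down (do not let go), and leave the dosing cup, brush, acrylic box and moka pot where they are.

Things in the scene. Friction and masses are not known exactly. Their poses are not given: they have to be found in the camera images.
- grinder: White and blue ceramic hand grinder, upright, fixed to the counter, 104 mm across the foot, 92 mm near the top, 110 mm tall. Origin: centre of its underside; z up.
- recess (a point): Centre of the round recess in the grinder's top, at the level of its flat ledge floor, 104 mm above the counter. The recess is 72 mm across (flared to 78 mm at the rim) and 6 mm deep; inside the ledge is an open bore 48 mm across with the sprung spindle in it.
- socket (a point): Centre of the spindle's brass socket face, on the grinder's axis, 92 mm above the counter when not pressed. Two crossing slots run along this point's x and y axes, each 8.5 mm wide, 28 mm long, 14 mm deep, floor black. Above the face a steel funnel opens from 28 mm to 40 mm across, 8 mm higher, to centre the stem. Turns and sinks with the spindle.
- spindle: The spindle, same axes as socket; origin at the centre of the slot floor, 14 mm below the brass face, 78 mm above the counter when not pressed. It can turn about the vertical in the grinder but is stiff (about 0.12 N m of friction) and stays where it is unless turned with that torque.
- spindle_lift (a joint): How far the spindle is pressed down against its spring, m: 0 free, 0.006 at the stop. It takes about 4 N to start and 8 N to reach the stop, and springs back up.
- cover: Steel cover ring with a copper neck, loose, 150 g, lying flat on the counter, neck up. Plate 68 mm across, 6 mm thick; neck 44 mm across outside, rising 20 mm above the plate (26 mm overall); open through the middle, 36 mm across. Origin: centre of its underside, z up; it belongs at recess, plate about flush with the rim. Grip the neck across its 44 mm.
- crank: Crank, loose, about 0.22 kg (varies), hanging upright in the wooden rest. Origin: centre of the foot of the stem, z up. Its lowest 14 mm is a cross of four splines along its x and y axes (bars 25 mm long, 6 mm wide, rounded below); above, the stem is 12 mm thick, up to a round flange, 42 mm across, 64 to 72 mm above the origin. Fully home, its origin meets spindle's origin.
- crank_hub (a point): Centre of the crank's square steel hub, the place to grip: 24 x 24 mm, sides facing the crank's x and y, 32 mm tall, from 72 to 104 mm above the crank's origin (this point at 88 mm).
- crank_knob (a point): Centre of the wooden knob at the end of the crank's arm, 84 mm from the hub along the crank's +x: 26 mm across, 29 mm tall, its top 105 mm above the crank's origin. The dark wooden arm to it is 16 mm wide, 67 to 76 mm above the crank's origin.
- crank_rest: Wooden rest block, fixed, 70 x 70 mm, 80 mm tall, with a round upright hole 33 mm across through it. Origin: centre of its underside. The crank's flange lies on its top, so the crank's origin is 16 mm above the counter; lift the crank straight up by more than 64 mm to clear it.
- dosing_cup: Bystander: steel dosing cup, 58 mm across, 50 mm tall. Origin: centre of its underside.
- brush: Bystander: black brush 160 mm long, lying along its x axis.
- acrylic_box: Bystander: clear acrylic box with sliding lid, 100 x 70 mm, 54 mm tall. Origin: centre of its underside.
- moka_pot: Bystander: aluminium moka pot, about 94 mm across plus a black handle reaching 87 mm out along +y, 173 mm tall. Origin: centre of its underside.

How it is judged:
On the way, in this order (a step that is already met when the one before it is completed fails the run):
1. the cover ring lies flat in the grinder's recess, let go, with the crank not yet in (z of cover in the frame of grinder between 0.102 and 0.1065 m and horizontal distance between cover and grinder below 0.005 m and angle between cover's own z axis and vertical below 0.06 rad and contact force between the fingers and cover below 0.1 N and distance between crank and spindle above 0.05 m), for 0.2 s.
2. the crank's splines have meshed and it sits home in the socket (z of crank in the frame of spindle below 0.003 m and horizontal distance between crank and spindle below 0.004 m and angle between crank's own z axis and vertical below 0.1 rad), for 0.2 s.
At the end, for the whole second after the job is handed in: The cover lies flat in the recess (within 5 mm of the axis, at most 2.5 mm proud); the crank is upright with its splines fully in the socket (within 3 mm of the slot floor), still gripped and at rest, pressing the spindle at least 4.5 of its 6 mm down with over 4 N, kept so for the last second (all of step 2 and z of cover in the frame of grinder between 0.102 and 0.1065 m and horizontal distance between cover and grinder below 0.005 m and angle between cover's own z axis and vertical below 0.06 rad and value of joint spindle_lift above 0.0045 m and contact force between crank and spindle above 4 N and contact force between the fingers and crank above 2 N and linear speed of crank below 0.02 m/s); the arm keeps its last pose, push and grip.
It fails at once if the dosing cup was moved (distance of dosing_cup from where it was at the start of the episode above 0.02 m).
It fails at once if the brush was moved (distance of brush from where it was at the start of the episode above 0.02 m).
It fails at once if the acrylic box was moved (distance of acrylic_box from where it was at the start of the episode above 0.02 m).
It fails at once if the moka pot was moved (distance of moka_pot from where it was at the start of the episode above 0.02 m).
It also fails if it takes over 58 s, if anything falls off the work surface, if the arm or the gripper's body presses on something with over 40 N, if the wrist force passes 120 N, or if a joint passes its speed limit or range.

ROBOT

A 6-joint arm with a two-finger parallel gripper is mounted at the origin on the work surface. World frame = base frame: x ahead of the robot, y to its left, z up, the work surface at z = 0. Lengths are in m, angles in rad, forces in N, time in s.
With the tool pointing down it reaches from about 0.325 to 0.85 m from the base axis. Payload 4.4 kg.
Tool frame: the origin (TCP) lies at the very end of the fingers, on their centre line; the grasp point (between the pads) lies r.pinch_z behind it (r.pinch_z is the distance from the TCP to the grasp point, in m); z points along the fingers, y is the direction in which the jaws open and shut (so a half turn about z gives the same grasp; the last joint's range is limited). The gripper opens to 94 mm and grips with 3 to 60 N. Pads are 16 mm wide; open, the fingers measure 119 mm over their backs; the gripper's body (75 mm by 177 mm) begins 78 mm behind the grasp point.
Start: joints at [-1.492, 0.207, 1.542, -0, 1.393, -0.15], TCP at [0.131, -0.56, 0.205] pointing down, gripper open.
Joint ranges: [-2.73, 2.73], [-0.86, 2.22], [0.23, 2.46], [-1.11, 4.25], [0.08, 2.63], [-2.82, 2.82]. Speed limits (rad/s): [2.79, 2.79, 3.14, 3.14, 3.14, 3.14].

INTERFACE

Orientations are given as a 3x3 rotation matrix whose columns are the frame's x, y, z axes.
In Python, from workcell import r gives the robot as it stands.
- The arm moves only by the tool servo_tool, never from a script. Its argument "plan" is one flat list of numbers, 4 for each row, row after row: the shift along the tool's x, y, z in m, then the turn about the tool's z in degrees. In form: [x, y, z, twist, x, y, z, twist, ...]. A call has 1 to 12 rows; each row shifts and turns the commanded pose from where the row before left it, along the tool's axes as they then stand; what a row does not reach is not made up. A row lasts 1/12 s, in which the tool goes at most 41.7 mm and 7.16 degrees, less where a joint would pass 70% of its speed; a pose out of reach is approached as far as the arm can. A call with a gripper value outside its range is refused whole. "fingers" is the closure in counts, from 0 (fully open) to 255 (shut), set as the call begins (left out, the last holds). The fingers move at their own pace and stop on an object; "force" is the grip in N (left out, the last holds). Time passes only in rows, so rows that do not move let the fingers close. It gives the time, the measured TCP pose, the force and the opening at its end, in the units of the state.
- r.observe(): the state, without advancing time (a new reading comes with each control period).
- r.read_camera(name): name is "scene" or "top" or "wrist"; returns (picture, depth): 400x640x3 uint8, blue, green, red; 400x640 float32, m along the optical axis (not along the pixel's ray), 0 where there is no reading.
- r.calibration(name): a dict with "K" (3x3 intrinsics, pixels), "camera_from_world" (4x4, takes a point from world to camera coordinates). Camera axes: x right, y up, looking along -z (the intrinsics and any distortion apply to the point x, -y, -z); pixel columns grow to the right and rows downward; lengths in m; the calibration is good to about 2 mm. The wrist camera is an equidistant fisheye: a pixel r from the principal point sees the ray r / f radians off the axis. A picture is of the moment at which its call begins: read the wrist's pose just before it. calibration takes no time and is no camera call; for the wrist camera it gives the pose at the moment of the call.
- r.sign_off(): hands the job in, once; it reports no verdict.
Trained networks look in the newest picture that a camera, given by its name, has taken for a name from the list of things; names that differ only in an ending like _2 or _b are one class to them, and where a whole thing is asked for, a point or a joint stands for the part that bears it (a point fixed in the world has none). Each returns a list of dicts, best first, with "score" (0 to 1); they miss things now and then, are a little off and sometimes report something else, mostly with a low value. They report only what shows in the picture. A call takes as long as a camera call.
- r.look_for(camera, query): "rect" ([left, top, right, bottom] in pixels, round what is visible of it).
The state is a dict: "clock": time; "joints": joint angles; "qvel": joint speeds; "effort": joint torques, N m; "ee_pos": TCP position; "ee_rot": TCP orientation; "force": force on the tool from outside, world axes, zero at the start; "wrist_torque": the same for the moment, N m; "grip_width": opening from 0.0 (shut) to 1.0 (fully open).
Only numpy, scipy, OpenCV 4.12 (cv2) and the standard library are available. Lean on these libraries where they do the work, as an engineer would, in place of code of your own. Each camera call takes 0.05 s, during which the arm holds its last target. There are 200 camera calls.

## Working session

There is one attempt and no reset: what is moved stays moved. The work goes in short steps, Python scripts to look and compute and a tool call to move; the robot and the scene stay as the last step left them, time stands still between calls to the robot, and variables do not carry over. Pictures are saved under pics/ and viewed, about 8 in all and at most 12, crops included, and the job is handed in when it is done.

Besides the shell and the picture viewer there is one more tool, called after ">>>" by a JSON object that holds its "method" and its "body", one argument or row to a line. servo_tool: Moves the arm, as the interface text tells. Its arguments: {"type":"object","properties":{"plan":{"type":"array","items":{"type":"number"}},"fingers":{"type":"number"},"force":{"type":"number"}},"required":["plan"]}

```bash
mkdir -p pics; ls
cat > h.py <<'E'
import numpy as np, cv2
from workcell import r
def world(cam, pts_uvd):
    c=r.calibration(cam);K=np.array(c["K"]);T=np.linalg.inv(np.array(c["camera_from_world"]))
    out=[]
    for u,v,d in pts_uvd:
        x=(u-K[0,2])/K[0,0];y=(v-K[1,2])/K[1,1]
        if cam=="wrist":
            # equidistant
            rr=np.hypot(x,y);s=np.tan(rr)/rr if rr>1e-9 else 1;x*=s;y*=s
        out.append((T@[x*d,-y*d,-d,1])[:3])
    return np.array(out)
def cloud(cam,dep):
    c=r.calibration(cam);K=np.array(c["K"]);T=np.linalg.inv(np.array(c["camera_from_world"]))
    v,u=np.mgrid[0:dep.shape[0],0:dep.shape[1]]
    x=(u-K[0,2])/K[0,0];y=(v-K[1,2])/K[1,1]
    if cam=="wrist":
        rr=np.hypot(x,y)+1e-9;s=np.tan(rr)/rr;x=x*s;y=y*s
    P=np.stack([x*dep,-y*dep,-dep,np.ones_like(dep)],-1)@T.T
    P[dep<=0]=np.nan
    return P[...,:3]
E
python3 - <<'E'
from h import *
for c in ["top","scene"]:
    im,d=r.read_camera(c); cv2.imwrite(f"pics/{c}0.png",im); np.save(f"{c}0.npy",d)
    cal=r.calibration(c); print(c,np.round(cal["K"],1).tolist(),np.round(np.linalg.inv(np.array(cal["camera_from_world"]))[:3],3).tolist(),[k for k in cal])
    P=cloud(c,d)
    for n in ["grinder","cover","crank","crank_hub","crank_knob","crank_rest","socket","dosing_cup","brush","acrylic_box","moka_pot"]:
        o=r.look_for(c,n)
        for q in o[:2]:
            b=np.array(q["rect"]);u,v=int((b[0]+b[2])/2),int((b[1]+b[3])/2)
            print(n,round(q["score"],2),b.round().tolist(),P[min(v,399),min(u,639)].round(3))
s=r.observe();print(s["clock"],s["ee_pos"],np.round(s["ee_rot"],3).tolist(),s["grip_width"],r.pinch_z,s["force"])
E
```

```text
pics
top [[368.7, 0.0, 316.1], [0.0, 368.7, 205.4], [0.0, 0.0, 1.0]] [[-0.012, 0.997, -0.081, 0.519], [-1.0, -0.012, 0.002, 0.098], [0.001, 0.081, 0.997, 1.109]] ['K', 'camera_from_world']
grinder 0.7 [338.0, 223.0, 376.0, 263.0] [ 0.499 -0.016  0.077]
cover 0.77 [251.0, 226.0, 272.0, 246.0] [0.519 0.262 0.003]
cover 0.5 [350.0, 236.0, 368.0, 251.0] [ 0.496 -0.022  0.08 ]
crank 0.89 [432.0, 212.0, 456.0, 251.0] [ 0.526 -0.252  0.091]
crank_hub 0.76 [431.0, 212.0, 453.0, 252.0] [ 0.526 -0.249  0.093]
crank_knob 0.94 [432.0, 212.0, 457.0, 253.0] [ 0.524 -0.253  0.096]
crank_rest 0.67 [418.0, 228.0, 456.0, 260.0] [ 0.491 -0.233  0.095]
socket 0.51 [352.0, 236.0, 367.0, 256.0] [ 0.488 -0.021  0.082]
dosing_cup 0.66 [341.0, 149.0, 358.0, 170.0] [ 0.748 -0.005  0.007]
brush 0.92 [242.0, 162.0, 294.0, 173.0] [0.723 0.238 0.022]
brush 0.16 [431.0, 212.0, 455.0, 254.0] [ 0.524 -0.252  0.093]
acrylic_box 0.74 [384.0, 142.0, 419.0, 185.0] [ 0.725 -0.152  0.051]
moka_pot 0.69 [150.0, 185.0, 215.0, 222.0] [0.606 0.443 0.16 ]
scene [[369.1, 0.0, 320.1], [0.0, 369.1, 205.2], [0.0, 0.0, 1.0]] [[0.66
[... 495 characters left out ...]
238  0.081]
socket 0.78 [232.0, 186.0, 250.0, 202.0] [ 0.488 -0.005  0.091]
socket 0.55 [215.0, 178.0, 267.0, 241.0] [ 0.537 -0.033  0.102]
dosing_cup 0.34 [134.0, 243.0, 158.0, 292.0] [ 0.521 -0.255  0.091]
brush 0.78 [365.0, 194.0, 407.0, 242.0] [0.734 0.238 0.018]
acrylic_box 0.97 [225.0, 287.0, 277.0, 356.0] [ 0.736 -0.157  0.048]
acrylic_box 0.22 [321.0, 163.0, 349.0, 183.0] [0.543 0.247 0.023]
moka_pot 0.73 [389.0, 102.0, 431.0, 169.0] [0.635 0.417 0.11 ]
moka_pot 0.58 [210.0, 176.0, 267.0, 239.0] [ 0.534 -0.037  0.11 ]
1.2 [ 0.13096051 -0.55989166  0.20546773] [[0.974, 0.228, 0.0], [0.228, -0.974, -0.0], [0.0, 0.0, -1.0]] 0.9979820495448246 0.0188 [-0.06381595 -0.6686686  -0.57190842]
```

Run:
```python
from h import *
im=cv2.imread("pics/top0.png");d=np.load("top0.npy");P=cloud("top",d)
a=cv2.resize(im[200:264,240:464],None,fx=3.5,fy=3.5,interpolation=cv2.INTER_CUBIC)
s=cv2.imread("pics/scene0.png");b=cv2.resize(s[150:300,120:360],None,fx=2.2,fy=2.2,interpolation=cv2.INTER_CUBIC)
c=np.zeros((a.shape[0]+b.shape[0],max(a.shape[1],b.shape[1]),3),np.uint8);c[:a.shape[0],:a.shape[1]]=a;c[a.shape[0]:,:b.shape[1]]=b
cv2.imwrite("pics/c0.png",c)
def circ(cam,P,lo,hi,cx,cy,R):
    m=(P[...,2]>lo)&(P[...,2]<hi)&(np.hypot(P[...,0]-cx,P[...,1]-cy)<R)
    q=P[m]; 
    if len(q)>2: (c,rr)=cv2.minEnclosingCircle(q[:,:2].astype(np.float32)); print(cam,len(q),"encl",np.round(c,4),round(rr,4),"mean",q.mean(0).round(4),"bbmid",((q.min(0)+q.max(0))/2).round(4))
for cam in ["top","scene"]:
    P=cloud(cam,np.load(cam+"0.npy"))
    circ(cam+" neck",P,.018,.032,.525,.262,.06)
    circ(cam+" cover",P,.003,.032,.525,.262,.06)
    circ(cam+" grinder",P,.100,.116,.49,-.02,.07)
    circ(cam+" hub",P,.108,.125,.50,-.25,.1)
    circ(cam+" arm",P,.084,.125,.50,-.25,.1)
    circ(cam+" rest",P,.072,.084,.50,-.25,.1)
```

```text
top neck 71 encl [0.5218 0.2534] 0.0219 mean [0.5209 0.2527 0.0262] bbmid [0.5215 0.2526 0.0251]
top cover 498 encl [0.5248 0.2622] 0.06 mean [0.5235 0.2568 0.0088] bbmid [0.5249 0.2629 0.0174]
top grinder 799 encl [ 0.4965 -0.0147] 0.0482 mean [ 0.4962 -0.0153  0.1075] bbmid [ 0.4957 -0.0142  0.1075]
top hub 174 encl [ 0.5269 -0.2538] 0.0547 mean [ 0.5227 -0.2508  0.119 ] bbmid [ 0.5263 -0.2516  0.1164]
top arm 421 encl [ 0.5189 -0.2463] 0.0644 mean [ 0.5162 -0.2476  0.103 ] bbmid [ 0.5177 -0.2405  0.1044]
top rest 418 encl [ 0.4866 -0.2428] 0.0485 mean [ 0.4847 -0.2394  0.0804] bbmid [ 0.4866 -0.243   0.0781]
scene neck 104 encl [0.5253 0.2558] 0.023 mean [0.5256 0.2544 0.0234] bbmid [0.5244 0.2548 0.0238]
scene cover 367 encl [0.528 0.259] 0.0562 mean [0.5291 0.2522 0.0121] bbmid [0.5281 0.264  0.0162]
scene grinder 933 encl [ 0.4982 -0.0131] 0.0489 mean [ 0.4979 -0.0128  0.1064] bbmid [ 0.4978 -0.0126  0.1064]
scene hub 341 encl [ 0.5278 -0.2521] 0.0562 mean [ 0.5294 -0.2509  0.1178] bbmid [ 0.5283 -0.2509  0.1156]
scene arm 747 encl [ 0.529  -0.2465] 0.057 mean [ 0.5227 -0.2485  0.1043] bbmid [ 0.5283 -0.2479  0.1037]
scene rest 631 encl [ 0.4887 -0.2417] 0.0495 mean [ 0.4952 -0.2408  0.0797] bbmid [ 0.4882 -0.2415  0.0779]
```

View pics/c0.png

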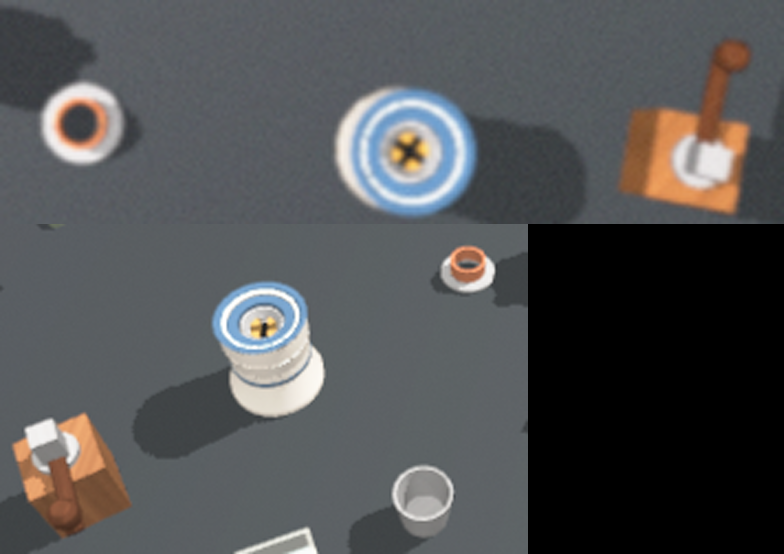

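The picture shows the cover at left (about 82,123 in the crop), the grinder with its brass X-shaped socket (408,150), and the crank in its rest with the knob pointing away (+x). I'll go over the grinder first.

>>> {"method": "servo_tool", "body": {
  "plan": [0.02,-0.02,0,0,0.028,-0.026,0,0,0.028,-0.026,0,0,0.028,-0.026,0,0,0.028,-0.026,0,0,0.028,-0.026,0,0,0.028,-0.026,0,0,0.028,-0.026,0,0,0.028,-0.026,0,0,0.028,-0.026,0,0,0.028,-0.026,0,0,0.028,-0.026,0,0],
  "fingers": 0
}}

```text
clock: 2.2
ee_pos: [0.3814, -0.1856, 0.2059]
ee_rot: [[0.974, 0.228, 0.001], [0.228, -0.974, -0.001], [0.001, 0.001, -1.0]]
force: [0.3, -0.6, -0.9]
grip_width: 0.998
```

>>> {"method": "servo_tool", "body": {
  "plan": [0.028,-0.026,0,0,0.028,-0.026,0,0,0.028,-0.026,0,0,0.028,-0.026,0,0,0.028,-0.026,0,0,0.013,-0.012,0,0,0,0,0,0,0,0,0,0]
}}

```text
clock: 2.87
ee_pos: [0.4973, -0.0135, 0.2053]
ee_rot: [[0.973, 0.23, -0.001], [0.23, -0.973, -0.0], [-0.001, 0.0, -1.0]]
force: [-0.8, 0.3, 0.7]
grip_width: 0.996
```

```bash
cat > w.py <<'E'
from h import *
import sys
def grab(name,box=None,f=2):
    s=r.observe();im,d=r.read_camera("wrist")
    if box: u0,v0,u1,v1=box; c=im[v0:v1,u0:u1]
    else: c=im
    cv2.imwrite(f"pics/{name}.png",cv2.resize(c,None,fx=f,fy=f,interpolation=cv2.INTER_CUBIC))
    np.save(name+".npy",d);cv2.imwrite(f"pics/{name}_raw.png",im)
    return s,im,d,cloud("wrist",d)
E
python3 - <<'E'
from w import *
s,im,d,P=grab("w1",None,1.25)
np.save("w1P.npy",P)
print(s["clock"],s["ee_pos"],np.round(s["ee_rot"],3).tolist(),s["force"])
c=r.calibration("wrist");print(np.round(c["K"],1).tolist(),np.round(np.linalg.inv(np.array(c["camera_from_world"]))[:3],3).tolist())
m=(P[...,2]>.1)&(P[...,2]<.116)&(np.hypot(P[...,0]-.497,P[...,1]+.014)<.07)
q=P[m];print(len(q),cv2.minEnclosingCircle(q[:,:2].astype(np.float32)),q.mean(0))
for n in ["socket","cover","crank_hub","grinder"]:
    for o in r.look_for("wrist",n)[:2]: print(n,o)
E
```

```text
2.8667 [ 0.49727301 -0.01352006  0.20527181] [[0.973, 0.23, -0.001], [0.23, -0.973, -0.0], [-0.001, 0.0, -1.0]] [-0.82724138  0.33890087  0.65179083]
[[309.7, 0.0, 321.7], [0.0, 309.7, 202.6], [0.0, 0.0, 1.0]] [[0.228, 0.948, 0.223, 0.56], [-0.974, 0.222, 0.053, 0.002], [0.001, -0.229, 0.973, 0.384]]
6480 ((0.49550381302833557, -0.013607911765575409), 0.0485386848449707) [ 0.49594942 -0.01344213  0.10651128]
socket {'rect': [297.1, 175.9, 344.1, 227.6], 'score': 0.95}
cover {'rect': [114.8, 101.7, 157.6, 148.9], 'score': 0.83}
cover {'rect': [1.3, 8.6, 80.1, 85.9], 'score': 0.47}
crank_hub {'rect': [491.1, 179.5, 562.8, 251.2], 'score': 0.88}
grinder {'rect': [266.6, 141.9, 374.4, 253.6], 'score': 0.62}
```

View pics/w1.png

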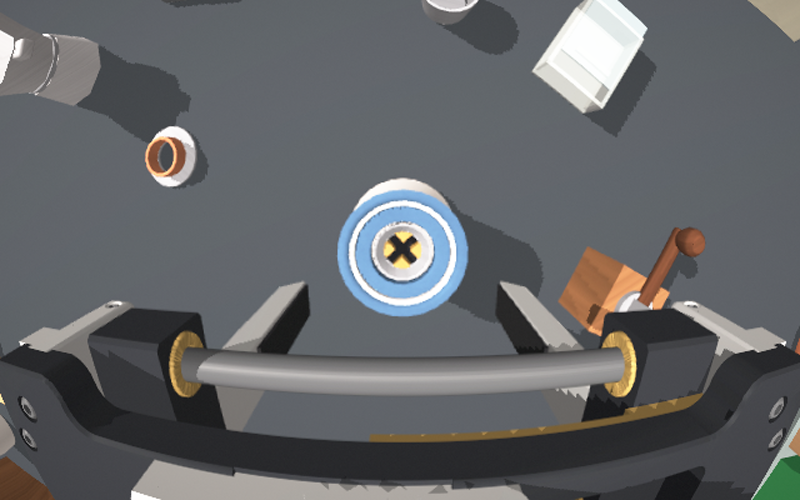

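The wrist view shows the socket's dark X (402,248), the cover (172,157), and the crank's arm from its rest to the knob (690,240).

```bash
cat >> h.py <<'E'
def onplane(cam,uv,z):
    c=r.calibration(cam);K=np.array(c["K"]);T=np.linalg.inv(np.array(c["camera_from_world"]))
    uv=np.atleast_2d(uv).astype(float);x=(uv[:,0]-K[0,2])/K[0,0];y=(uv[:,1]-K[1,2])/K[1,1]
    if cam=="wrist":
        rr=np.hypot(x,y)+1e-9;s=np.tan(rr)/rr;x=x*s;y=y*s
    D=np.stack([x,-y,-np.ones_like(x)],1)@T[:3,:3].T;o=T[:3,3]
    return (o+D*((z-o[2])/D[:,2])[:,None])[:,:2]
def slot(im,c,zf=.092):
    hsv=cv2.cvtColor(im,cv2.COLOR_BGR2HSV)
    v,u=np.nonzero((hsv[...,0]>15)&(hsv[...,0]<35)&(hsv[...,1]>100)&(hsv[...,2]>90))
    p=onplane("wrist",np.stack([u,v],1),zf);p=p[np.hypot(*(p-c).T)<.018]
    ctr=cv2.minEnclosingCircle(p.astype(np.float32))[0]
    q=p-ctr;w=(q[:,0]+1j*q[:,1]);a=np.angle(np.sum(w**4/abs(w)**2))/4
    return len(p),np.array(ctr),(np.degrees(a)+45)%90,abs(np.sum(w**4/abs(w)**2))/np.sum(abs(w)**2)
E
python3 - <<'E'
from h import *
im=cv2.imread("pics/w1_raw.png");P=np.load("w1P.npy")
print("slot",slot(im,[.4963,-.0138]))
def enc(n,lo,hi,c,R):
    m=(P[...,2]>lo)&(P[...,2]<hi)&(np.hypot(P[...,0]-c[0],P[...,1]-c[1])<R);q=P[m]
    if len(q)>3: print(n,len(q),cv2.minEnclosingCircle(q[:,:2].astype(np.float32)),q.mean(0).round(4))
enc("neck",.02,.03,(.523,.254),.035);enc("plate",.0035,.03,(.523,.254),.045)
enc("knob",.105,.125,(.57,-.26),.03)
m=(P[...,2]>.087)&(P[...,2]<.095)&(np.hypot(P[...,0]-.53,P[...,1]+.252)<.05);q=P[m][:,:2]
l=cv2.fitLine(q.astype(np.float32),cv2.DIST_L2,0,.01,.01).ravel();print("arm",len(q),l,np.degrees(np.arctan2(l[1],l[0])))
T=np.load("top0.npy");
for cam in ["top","scene"]:
    Q=cloud(cam,np.load(cam+"0.npy"))
    for n,c in [("hub",(.487,-.242)),("knob",(.57,-.26))]:
        m=(Q[...,2]>.113)&(np.hypot(Q[...,0]-c[0],Q[...,1]-c[1])<.03);q=Q[m];print(cam,n,len(q),cv2.minAreaRect(q[:,:2].astype(np.float32)),q.mean(0).round(4))
E
```

```text
slot (345, array([ 0.49570197, -0.01426883]), np.float64(55.38060281699082), np.float64(0.43040008989561684))
neck 327 ((0.5222923755645752, 0.25457489490509033), 0.02298291027545929) [0.5221 0.2533 0.0244]
plate 1294 ((0.5218675136566162, 0.25325334072113037), 0.034260354936122894) [0.5229 0.2479 0.0121]
knob 383 ((0.5662391781806946, -0.262620747089386), 0.013094902969896793) [ 0.5661 -0.2578  0.1158]
arm 786 [ 0.9441987  -0.3293763   0.52496153 -0.2483932 ] -19.230925
top hub 91 ((0.48624181747436523, -0.2433910220861435), (0.025422336533665657, 0.023552436381578445), 75.36116790771484) [ 0.4864 -0.2422  0.1204]
top knob 68 ((0.5675491094589233, -0.2631920576095581), (0.02364988997578621, 0.022705664858222008), 65.79924011230469) [ 0.567  -0.2628  0.1193]
scene hub 158 ((0.48759621381759644, -0.24081280827522278), (0.024208229035139084, 0.028424447402358055), 77.52376556396484) [ 0.4901 -0.2414  0.1194]
scene knob 133 ((0.5719941258430481, -0.2616126537322998), (0.01993693597614765, 0.02539782226085663), 33.23530578613281) [ 0.5728 -0.2622  0.1187]
```

>>> {"method": "servo_tool", "body": {
  "plan": [0.0107,-0.0318,0,0,0.0107,-0.0318,0,0,0.0107,-0.0318,0,0,0.0107,-0.0318,0,0,0.0107,-0.0318,0.02,0,0.0107,-0.0318,0.02,0,0.0107,-0.0318,0.02,0,0.0107,-0.0318,0.025,0,0,0,0.02,0,0,0,0,0]
}}

```text
clock: 3.95
ee_pos: [0.5188, 0.2523, 0.0956]
ee_rot: [[0.973, 0.229, -0.009], [0.229, -0.973, -0.003], [-0.01, 0.001, -1.0]]
force: [-0.8, -0.5, -0.6]
grip_width: 1.001
```

Run:
```python
from w import *
s,im,d,P=grab("w2")
print(s["clock"],s["ee_pos"],np.round(s["ee_rot"],3).tolist())
for n,lo,hi,R in [("neck",.022,.03,.035),("plate",.0035,.03,.045)]:
    m=(P[...,2]>lo)&(P[...,2]<hi)&(np.hypot(P[...,0]-.5222,P[...,1]-.2542)<R);q=P[m]
    print(n,len(q),cv2.minEnclosingCircle(q[:,:2].astype(np.float32)),q.mean(0).round(4))
for o in r.look_for("wrist","cover")[:1]: print(o)
```

```text
3.95 [0.5188125  0.2523446  0.09564266] [[0.973, 0.229, -0.009], [0.229, -0.973, -0.003], [-0.01, 0.001, -1.0]]
neck 800 ((0.5234842300415039, 0.254729300737381), 0.0225635077804327) [0.5235 0.2553 0.0275]
plate 3367 ((0.5224015712738037, 0.25532442331314087), 0.04427716135978699) [0.5265 0.2559 0.0132]
{'rect': [281.8, 161.1, 354.6, 235.4], 'score': 0.62}
```

>>> {"method": "servo_tool", "body": {
  "plan": [0,0,0,0,0,0,0.02,0,0,0,0.02,0,0,0,0.02,0,0,0,0.015,0,0,0,0.007,0,0,0,0,0,0,0,0,0]
}}

```text
clock: 4.72
ee_pos: [0.524, 0.2526, 0.02]
ee_rot: [[0.974, 0.227, 0.002], [0.227, -0.974, 0.001], [0.002, -0.0, -1.0]]
force: [1.7, -0.1, 1.0]
grip_width: 0.999
```

>>> {"method": "servo_tool", "body": {
  "plan": [0,-0.001,0.006,0,0,-0.001,0.005,0,0,0,0,0]
}}

```text
clock: 4.97
ee_pos: [0.522, 0.255, 0.0073]
ee_rot: [[0.974, 0.228, -0.0], [0.228, -0.974, -0.0], [-0.0, -0.0, -1.0]]
force: [-0.6, -0.1, -0.4]
grip_width: 1.001
```

>>> {"method": "servo_tool", "body": {
  "plan": [0,0,0,0,0,0,0,0,0,0,0,0,0,0,0,0,0,0,0,0,0,0,0,0,0,0,0,0,0,0,0,0,0,0,0,0,0,0,0,0],
  "fingers": 255,
  "force": 25
}}

```text
clock: 5.8
ee_pos: [0.5222, 0.2549, 0.0076]
ee_rot: [[0.974, 0.228, 0.0], [0.228, -0.974, -0.0], [0.0, 0.0, -1.0]]
force: [0.2, 0.3, 0.3]
grip_width: 0.463
```

>>> {"method": "servo_tool", "body": {
  "plan": [0,0,-0.015,0,0,0,-0.03,0,0,0,-0.035,0,-0.006,0.02,-0.035,0,-0.0096,0.0284,-0.03,0,-0.0096,0.0284,-0.005,0,-0.0096,0.0284,0,0,-0.0096,0.0284,0,0,-0.0096,0.0284,0,0,-0.0096,0.0284,0,0,-0.0096,0.0284,0,0,-0.0096,0.0284,0,0]
}}

```text
clock: 6.8
ee_pos: [0.4971, -0.0054, 0.1567]
ee_rot: [[0.974, 0.228, -0.001], [0.228, -0.974, 0.0], [-0.001, -0.0, -1.0]]
force: [-0.2, 0.5, -1.8]
grip_width: 0.459
```

>>> {"method": "servo_tool", "body": {
  "plan": [-0.004,0.0087,0,0,0,0,0.014,0,0,0,0,0,0,0,0,0,0,0,0,0]
}}

```text
clock: 7.22
ee_pos: [0.4959, -0.0128, 0.143]
ee_rot: [[0.974, 0.229, -0.001], [0.229, -0.974, 0.0], [-0.0, -0.001, -1.0]]
force: [0.1, 0.0, -1.1]
grip_width: 0.466
```

Run:
```python
from w import *
s,im,d,P=grab("w3",(200,80,520,320),2.4)
print(s["clock"],s["ee_pos"],np.round(s["ee_rot"],3).tolist(),s["force"],s["grip_width"])
z0=s["ee_pos"][2]
R=np.hypot(P[...,0]-.496,P[...,1]+.0138)
for n,lo,hi,rr in [("neck",z0+.011,z0+.024,.03),("plate",z0-.006,z0+.004,.04),("grinder",.1,.114,.06)]:
    q=P[(P[...,2]>lo)&(P[...,2]<hi)&(R<rr)]
    if len(q)>5: print(n,len(q),cv2.minEnclosingCircle(q[:,:2].astype(np.float32)),q.mean(0).round(4))
```

```text
7.2167 [ 0.49586429 -0.01276538  0.14298161] [[0.974, 0.229, -0.001], [0.229, -0.974, 0.0], [-0.0, -0.001, -1.0]] [ 0.09109177  0.01716242 -1.14431423] 0.46619069357879095
neck 2279 ((0.5028012990951538, -0.01212198194116354), 0.028766335919499397) [ 0.497  -0.0121  0.1604]
plate 3268 ((0.495787650346756, -0.011884119361639023), 0.03434981405735016) [ 0.5075 -0.0091  0.1417]
grinder 5088 ((0.4964273273944855, -0.012868201360106468), 0.04857615754008293) [ 0.5137 -0.0097  0.1073]
```

View pics/w3.png

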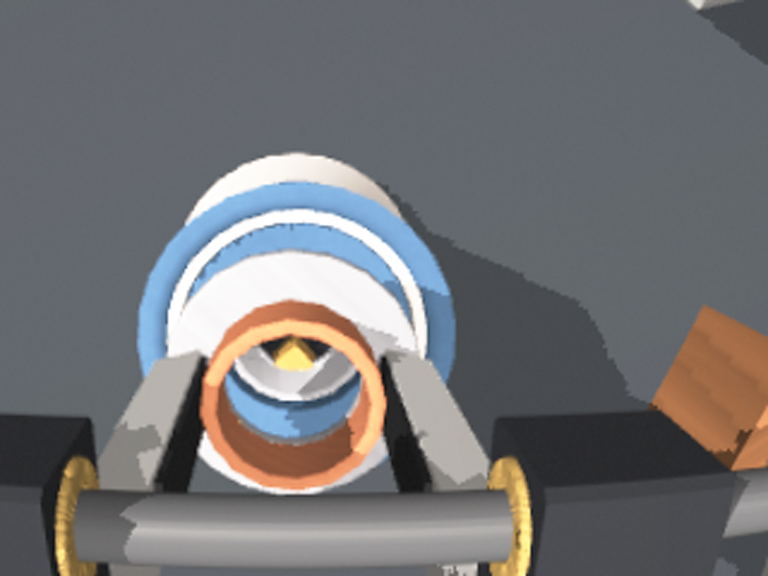

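The cover hangs level and concentric with the recess to about 1 mm. Lowering it.

>>> {"method": "servo_tool", "body": {
  "plan": [0.0005,0.001,0.01,0,0,0,0.01,0,0,0,0.005,0,0,0,0.002,0,0,0,0.001,0,0,0,0.001,0,0,0,0.001,0,0,0,0,0,0,0,0,0]
}}

```text
clock: 8.02
ee_pos: [0.497, -0.0144, 0.1133]
ee_rot: [[0.974, 0.228, 0.001], [0.228, -0.974, -0.0], [0.001, 0.0, -1.0]]
force: [0.0, -0.1, -1.8]
grip_width: 0.465
```

>>> {"method": "servo_tool", "body": {
  "plan": [0,0,0.001,0,0,0,0.0005,0,0,0,0,0,0,0,0,0]
}}

```text
clock: 8.35
ee_pos: [0.4968, -0.0144, 0.1116]
ee_rot: [[0.974, 0.228, 0.0], [0.228, -0.974, 0.0], [0.0, 0.0, -1.0]]
force: [0.3, -0.4, -1.9]
grip_width: 0.463
```

>>> {"method": "servo_tool", "body": {
  "plan": [0,0,0.0005,0,0,0,0.0005,0,0,0,0,0,0,0,0,0]
}}

```text
clock: 8.68
ee_pos: [0.4968, -0.0144, 0.1115]
ee_rot: [[0.974, 0.228, 0.0], [0.228, -0.974, -0.0], [-0.0, 0.0, -1.0]]
force: [-3.4, -0.2, 5.1]
grip_width: 0.467
```

>>> {"method": "servo_tool", "body": {
  "plan": [0,0,0,0,0,0,0,0,0,0,0,0,0,0,0,0,0,0,0,0,0,0,-0.01,0,0,0,-0.025,0,0,0,-0.025,0,0,0,-0.025,0,0,0,-0.01,0,0,0,0,0,0,0,0,0],
  "fingers": 0
}}

```text
clock: 9.68
ee_pos: [0.4969, -0.0144, 0.2057]
ee_rot: [[0.974, 0.228, 0.001], [0.228, -0.974, -0.0], [0.001, 0.0, -1.0]]
force: [0.3, 0.0, -0.9]
grip_width: 0.998
```

Run:
```python
from w import *
s,im,d,P=grab("w4",(220,100,420,280),3.5)
print(s["clock"],s["ee_pos"],s["force"],s["grip_width"])
R=np.hypot(P[...,0]-.4964,P[...,1]+.0138)
for n,lo,hi,rr in [("neck",.124,.134,.03),("plate+rim",.1,.114,.06)]:
    q=P[(P[...,2]>lo)&(P[...,2]<hi)&(R<rr)];print(n,len(q),cv2.minEnclosingCircle(q[:,:2].astype(np.float32)),q.mean(0).round(4))
q=P[(P[...,2]>.124)&(P[...,2]<.136)&(R<.03)];A=np.c_[q[:,:2]-q[:,:2].mean(0),np.ones(len(q))];print("neck slope",np.linalg.lstsq(A,q[:,2],rcond=None)[0])
print(slot(im,[.4963,-.0138]))
```

```text
9.6833 [ 0.49685982 -0.01440234  0.20570171] [ 0.30794132  0.03792252 -0.9244904 ] 0.9982163763940913
neck 707 ((0.4950290620326996, -0.013341386802494526), 0.022287020459771156) [ 0.4954 -0.0133  0.1281]
plate+rim 6336 ((0.49476373195648193, -0.012726346030831337), 0.04854686185717583) [ 0.4971 -0.0118  0.1075]
neck slope [1.41044378e-03 2.33570706e-05 1.28141055e-01]
(417, array([ 0.4980453 , -0.01367369]), np.float64(53.171309306239024), np.float64(0.27244978062292113))
```

View pics/w4.png

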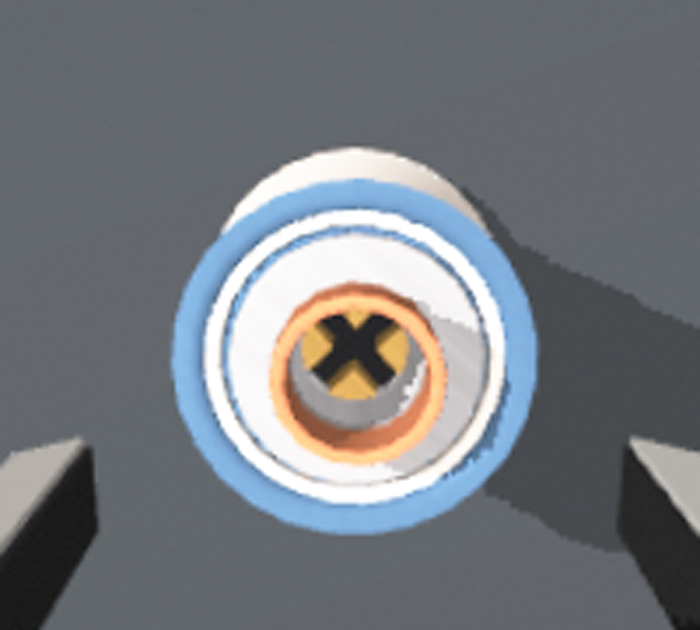

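The cover sits flat and concentric in the recess, and the X socket shows through its neck (350,345). On to the crank.

>>> {"method": "servo_tool", "body": {
  "plan": [-0.0103,0.0366,0,0,-0.0103,0.0366,0,0,-0.0103,0.0366,0,0,-0.0103,0.0366,0,0,-0.0103,0.0366,0,0,-0.0103,0.0366,0,0,0,0,0,7,0,0,0,7,0,0,0,7,0,0,0,7,0,0,0,0,0,0,0,0]
}}

```text
clock: 10.73
ee_pos: [0.4856, -0.2416, 0.2035]
ee_rot: [[0.967, -0.253, -0.003], [-0.253, -0.967, 0.002], [-0.004, -0.001, -1.0]]
force: [-0.5, 0.3, 0.1]
grip_width: 0.999
```

Run:
```python
from w import *
# slot template fit on w1
T={}
s,im,d,P=grab("w5",(200,80,520,320),2.4)
print(s["clock"],s["ee_pos"],np.round(s["ee_rot"],3).tolist())
Z=P[...,2];R=np.hypot(P[...,0]-.487,P[...,1]+.242)
q=P[(Z>.112)&(Z<.13)&(R<.03)][:,:2].astype(np.float32);print("hub",len(q),cv2.minAreaRect(q),q.mean(0))
R2=np.hypot(P[...,0]-.567,P[...,1]+.2625)
q=P[(Z>.115)&(Z<.13)&(R2<.025)][:,:2].astype(np.float32);print("knob",len(q),cv2.minEnclosingCircle(q))
q=P[(Z>.087)&(Z<.097)&(R>.024)&(R<.068)][:,:2].astype(np.float32)
l=cv2.fitLine(q,cv2.DIST_L2,0,.01,.01).ravel();print("arm",len(q),l,np.degrees(np.arctan2(l[1],l[0])))
q=P[(Z>.072)&(Z<.084)&(R<.08)][:,:2].astype(np.float32);print("rest",len(q),cv2.minAreaRect(q))
for o in r.look_for("wrist","crank_hub")[:1]: print(o)
```

```text
10.7333 [ 0.48555034 -0.24159798  0.20347647] [[0.967, -0.253, -0.003], [-0.253, -0.967, 0.002], [-0.004, -0.001, -1.0]]
hub 791 ((0.4861481487751007, -0.24196085333824158), (0.023808034136891365, 0.02423987165093422), 75.42024993896484) [ 0.48674992 -0.2420474 ]
knob 609 ((0.5672284364700317, -0.26322120428085327), 0.012725677341222763)
arm 796 [ 0.9662836  -0.25747997  0.5313668  -0.25337487] -14.920584
rest 3046 ((0.4861932396888733, -0.241878479719162), (0.07072030007839203, 0.07107628881931305), 78.0610122680664)
{'rect': [301.3, 92.9, 345.2, 217.1], 'score': 0.7}
```

View pics/w5.png

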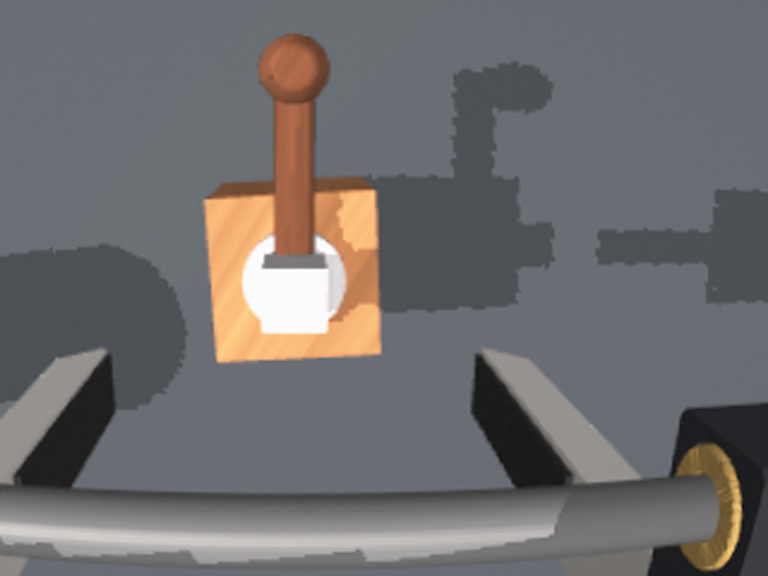

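The hub (295,300) is aligned with the tool: crank yaw −14.7°, the same as the tool's, and its centre is within 1 mm. Descending to grip.

>>> {"method": "servo_tool", "body": {
  "plan": [0,0,0.02,0,0,0,0.03,0,0,0,0.03,0,0,0,0.02,0,0,0,0.01,0,0,0,0.002,0,0,0,0,0,0,0,0,0]
}}

```text
clock: 11.5
ee_pos: [0.4877, -0.2429, 0.0949]
ee_rot: [[0.967, -0.255, 0.002], [-0.255, -0.967, -0.001], [0.002, 0.001, -1.0]]
force: [-0.7, -0.2, 0.7]
grip_width: 1.0
```

>>> {"method": "servo_tool", "body": {
  "plan": [0,0,0,0,0,0,0,0,0,0,0,0,0,0,0,0,0,0,0,0,0,0,0,0,0,0,0,0,0,0,0,0,0,0,0,0,0,0,0,0,0,0,0,0,0,0,0,0],
  "fingers": 255,
  "force": 45
}}

```text
clock: 12.5
ee_pos: [0.4865, -0.2422, 0.0935]
ee_rot: [[0.967, -0.256, -0.0], [-0.256, -0.967, 0.0], [-0.0, -0.0, -1.0]]
force: [-0.4, -0.4, -0.6]
grip_width: 0.249
```

>>> {"method": "servo_tool", "body": {
  "plan": [0,0,-0.01,0,0,0,-0.02,0,0,0,-0.03,0,0,0,-0.03,0,0,0,-0.03,0,0,0,-0.02,0,-0.003,-0.012,0,0,-0.007,-0.032,0,0,-0.007,-0.032,0,0,-0.007,-0.032,0,0,-0.007,-0.032,0,0,-0.007,-0.032,0,0]
}}

```text
clock: 13.5
ee_pos: [0.4921, -0.0635, 0.2315]
ee_rot: [[0.967, -0.256, -0.003], [-0.256, -0.967, 0.002], [-0.004, -0.001, -1.0]]
force: [0.3, 0.2, -2.8]
grip_width: 0.251
```

>>> {"method": "servo_tool", "body": {
  "plan": [-0.007,-0.032,0,0,-0.0043,-0.0193,0,0,0,0,0,5,0,0,0,5,0,0,0,5,0,0,0,5,0,0,0,0,0,0,0,0,0,0,0,0]
}}

```text
clock: 14.25
ee_pos: [0.4952, -0.0133, 0.2325]
ee_rot: [[0.822, -0.57, -0.002], [-0.57, -0.822, 0.001], [-0.002, 0.001, -1.0]]
force: [0.0, -0.4, -2.6]
grip_width: 0.25
```

Run:
```python
from w import *
im1=cv2.imread("pics/w1_raw.png")
T=np.eye(4);T[:3]=[[0.228,0.948,0.223,0.56],[-0.974,0.222,0.053,0.002],[0.001,-0.229,0.973,0.384]]
Ti=np.linalg.inv(T);hsv=cv2.cvtColor(im1,cv2.COLOR_BGR2HSV)
br=((hsv[...,0]>12)&(hsv[...,0]<38)&(hsv[...,1]>90)&(hsv[...,2]>80)).astype(np.float32)
def samp(z,c,n=.0005,h=.015):
    g=np.arange(-h,h+1e-9,n);X,Y=np.meshgrid(g,g)
    p=np.stack([X+c[0],Y+c[1],0*X+z,1+0*X],-1)@Ti.T;x=p[...,0]/-p[...,2];y=-p[...,1]/-p[...,2]
    rr=np.hypot(x,y);s=309.7*np.arctan(rr)/rr
    return X,Y,cv2.remap(br,(x*s+321.7).astype(np.float32),(y*s+202.6).astype(np.float32),1)
best=[]
for cx in np.arange(.492,.5005,.001):
  for cy in np.arange(-.018,-.009,.001):
    X,Y,B=samp(.092,(cx,cy));D=np.hypot(X,Y)<.0135
    for a in range(0,90,1):
      t=np.radians(a);u=X*np.cos(t)+Y*np.sin(t);v=-X*np.sin(t)+Y*np.cos(t)
      cr=(abs(u)<.00425)|(abs(v)<.00425)
      best.append((B[D&~cr].mean()-B[D&cr].mean(),a,cx,cy))
best.sort(reverse=True);print(best[:6])
s,im,d,P=grab("w6",(200,60,520,320),2.4)
print(s["clock"],s["ee_pos"],np.round(s["ee_rot"],3).tolist(),s["force"],s["wrist_torque"],s["grip_width"])
R=np.hypot(P[...,0]-.4964,P[...,1]+.0138)
for n,lo,hi,rr in [("neck",.124,.136,.03),("rim",.1,.114,.06)]:
    q=P[(P[...,2]>lo)&(P[...,2]<hi)&(R<rr)]
    if len(q)>5: print(n,len(q),cv2.minEnclosingCircle(q[:,:2].astype(np.float32)),q.mean(0).round(4))
```

```text
[(np.float32(0.7025002), 55, np.float64(0.496), np.float64(-0.012999999999999994)), (np.float32(0.7000344), 54, np.float64(0.496), np.float64(-0.012999999999999994)), (np.float32(0.69935775), 56, np.float64(0.496), np.float64(-0.012999999999999994)), (np.float32(0.6986562), 57, np.float64(0.496), np.float64(-0.012999999999999994)), (np.float32(0.69712615), 53, np.float64(0.496), np.float64(-0.012999999999999994)), (np.float32(0.6954873), 58, np.float64(0.496), np.float64(-0.012999999999999994))]
14.25 [ 0.49523842 -0.01326575  0.23249756] [[0.822, -0.57, -0.002], [-0.57, -0.822, 0.001], [-0.002, 0.001, -1.0]] [ 0.04861878 -0.4315657  -2.58552445] [ 0.08391377  0.01002687 -0.01176331] 0.2499931366454063
neck 240 ((0.4972189962863922, -0.01415848359465599), 0.02194557525217533) [ 0.5013 -0.0156  0.1297]
rim 3270 ((0.4962240159511566, -0.01307087391614914), 0.04858022928237915) [ 0.5039 -0.0174  0.109 ]
```

View pics/w6.png

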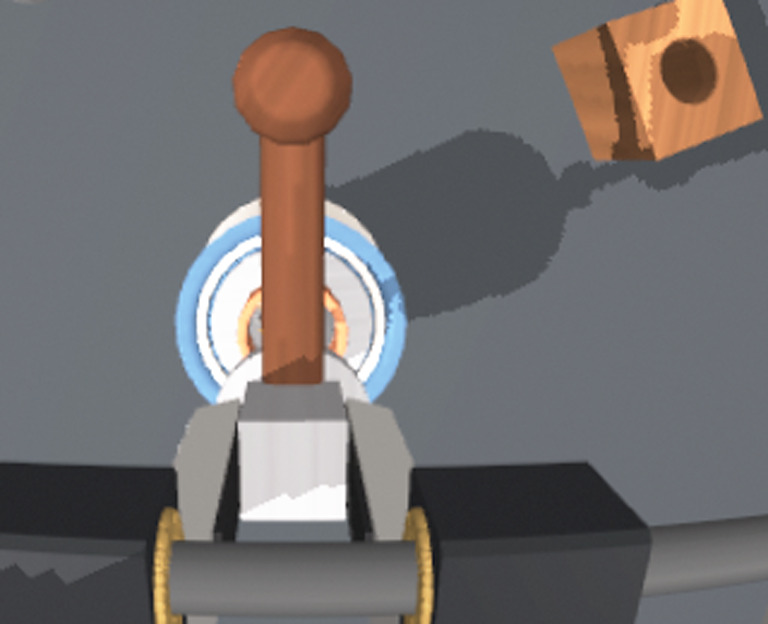

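Crank is level over the neck. Slots are at −35°, tool at −34.7°. Lowering.

>>> {"method": "servo_tool", "body": {
  "plan": [0,0,0.015,0,0,0,0.015,0,0,0,0.012,0,0,0,0.008,0,0,0,0.005,0,0,0,0.003,0,0,0,0,0,0,0,0,0]
}}

```text
clock: 14.97
ee_pos: [0.4965, -0.0139, 0.176]
ee_rot: [[0.821, -0.571, 0.001], [-0.571, -0.821, -0.0], [0.001, -0.0, -1.0]]
force: [-0.1, 0.1, -2.2]
grip_width: 0.25
```

>>> {"method": "servo_tool", "body": {
  "plan": [0,0,0.002,0,0,0,0.002,0,0,0,0.002,0,0,0,0.001,0,0,0,0,0,0,0,0,0]
}}

```text
clock: 15.47
ee_pos: [0.496, -0.0138, 0.1684]
ee_rot: [[0.821, -0.571, -0.0], [-0.571, -0.821, 0.0], [-0.0, 0.0, -1.0]]
force: [0.2, 0.4, -2.6]
grip_width: 0.253
```

>>> {"method": "servo_tool", "body": {
  "plan": [0,0,0.002,0,0,0,0.002,0,0,0,0.002,0,0,0,0.002,0,0,0,0,0,0,0,0,0]
}}

```text
clock: 15.97
ee_pos: [0.4959, -0.0138, 0.1602]
ee_rot: [[0.821, -0.571, -0.001], [-0.571, -0.821, 0.0], [-0.001, 0.0, -1.0]]
force: [0.4, 0.5, -2.5]
grip_width: 0.249
```

>>> {"method": "servo_tool", "body": {
  "plan": [0,0,0.002,0,0,0,0.002,0,0,0,0.001,0,0,0,0,0,0,0,0,0,0,0,0,0]
}}

```text
clock: 16.47
ee_pos: [0.4962, -0.0137, 0.1555]
ee_rot: [[0.821, -0.571, 0.0], [-0.571, -0.821, 0.0], [0.0, -0.0, -1.0]]
force: [-0.4, -0.6, -3.2]
grip_width: 0.256
```

>>> {"method": "servo_tool", "body": {
  "plan": [0,0,0.001,0,0,0,0.001,0,0,0,0.001,0,0,0,0.001,0,0,0,0,0,0,0,0,0],
  "force": 55
}}

```text
clock: 16.97
ee_pos: [0.4963, -0.0138, 0.1519]
ee_rot: [[0.821, -0.571, 0.001], [-0.571, -0.821, -0.0], [0.0, -0.0, -1.0]]
force: [-1.5, 0.4, 2.7]
grip_width: 0.254
```

>>> {"method": "servo_tool", "body": {
  "plan": [0,0,0.001,0,0,0,0.001,0,0,0,0,0,0,0,0,0]
}}

```text
clock: 17.3
ee_pos: [0.4963, -0.0138, 0.1498]
ee_rot: [[0.821, -0.571, 0.001], [-0.571, -0.821, -0.0], [0.0, -0.0, -1.0]]
force: [-1.6, -0.1, 4.2]
grip_width: 0.25
```

>>> {"method": "servo_tool", "body": {
  "plan": [0,0,0.0005,0,0,0,0.0005,0,0,0,0.0005,0,0,0,0,0,0,0,0,0]
}}

```text
clock: 17.72
ee_pos: [0.4965, -0.0139, 0.1492]
ee_rot: [[0.821, -0.571, 0.001], [-0.571, -0.821, -0.0], [0.001, -0.0, -1.0]]
force: [-3.5, 0.1, 9.8]
grip_width: 0.254
```

Run:
```python
from w import *
s,im,d,P=grab("w7",(160,40,480,300),2.4)
print(s["clock"],s["ee_pos"],s["force"],s["wrist_torque"],s["grip_width"])
x=np.array([.4963,-.0138]);k=x+.084*np.array([.821,-.571])
q=P[(np.hypot(P[...,0]-k[0],P[...,1]-k[1])<.02)&(P[...,2]>.165)];print("knob top",len(q),np.percentile(q[:,2],[50,90,98]).round(4))
m=x+.05*np.array([.821,-.571]);q=P[(np.hypot(P[...,0]-m[0],P[...,1]-m[1])<.006)&(P[...,2]>.13)];print("arm top",np.median(q[:,2]),"expect .148")
R=np.hypot(P[...,0]-x[0],P[...,1]-x[1])
q=P[(R>.025)&(R<.032)&(P[...,2]>.1)&(P[...,2]<.12)];print("plate top",len(q),q.mean(0),"std",q[:,2].std())
```

```text
17.7167 [ 0.49648844 -0.01388021  0.14919496] [-3.45269889  0.05795625  9.82100133] [0.24763416 0.75668382 0.00593045] 0.2540120445040742
knob top 1891 [0.1751 0.1768 0.1774]
arm top 0.14741039499332062 expect .148
plate top 1058 [ 0.50681174 -0.02087098  0.10987053] std 0.0006184531841417717
```

View pics/w7.png

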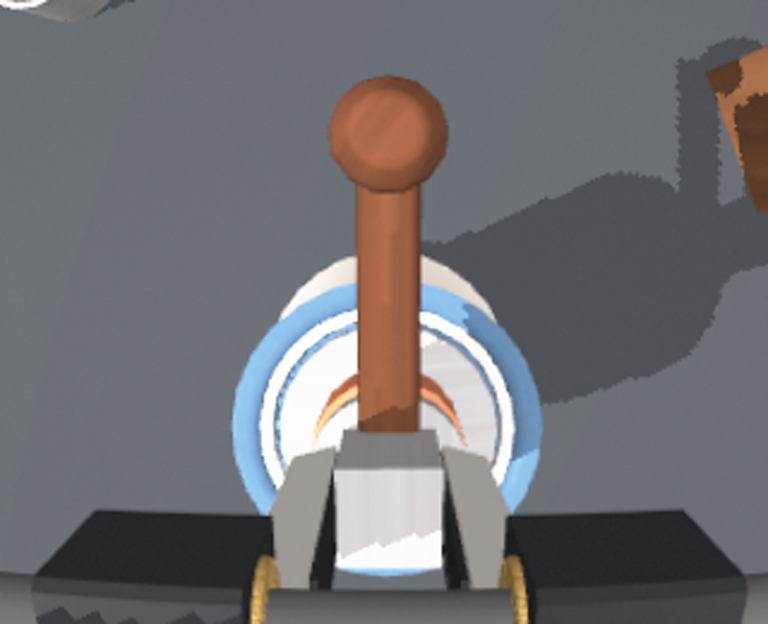

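The crank is home and the spindle is at its stop: knob top 0.177 m as expected, arm 0.147 m, plate flat at 0.110 m. Handing in.

>>> {"method": "servo_tool", "body": {
  "plan": [0,0,0,0,0,0,0,0,0,0,0,0,0,0,0,0]
}}

```text
clock: 18.1
ee_pos: [0.4965, -0.0139, 0.1492]
ee_rot: [[0.821, -0.571, 0.001], [-0.571, -0.821, -0.0], [0.001, -0.0, -1.0]]
force: [-3.0, 0.9, 10.2]
grip_width: 0.25
```

```bash
python3 -c "
from workcell import r
s=r.observe();print(s['clock'],s['ee_pos'],s['force'],s['grip_width']);print(r.sign_off())"
```

```text
18.1 [ 0.49645908 -0.01386769  0.14917732] [-3.00230511  0.86371461 10.18673461] 0.2504183866531327
the job is handed in; nothing more can be done
None
```

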